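# Put the mixed-up cells into the test docks they fit

### The arm

A 6-joint arm with a two-finger parallel gripper is mounted at the origin on a cart in front of the work surface, level with it; the furniture and walls round the work are solid. World frame = base frame: x ahead of the robot, y to its left, z up, the work surface at z = 0. Lengths are in m, angles in rad, forces in N, time in s.
With the tool pointing down it reaches from about 0.35 to 0.725 m from the base axis. Payload 4.3 kg.
Tool frame: the origin (TCP) lies between the finger pads; the fingertips stand 14 mm ahead of it and the grasp point (between the pads) lies 5 mm behind it; z points along the fingers, y is the line along which they close (so a half turn about z gives the same grasp; the last joint's range is limited). The gripper opens to 85 mm and grips with 20 to 120 N. Pads are 22 mm wide; open, the fingers measure 114 mm over their backs; the gripper's body (76 mm by 85 mm) begins 54 mm behind the grasp point. The pads swing forward as they close: fully open they stand 13 mm farther back than shut.
Start: joints at [1.083, 0.377, 0.081, 1.274, 0, 1.46], TCP at [0.212, 0.534, 0.245] pointing down, gripper open.
Joint ranges: [-2.72, 2.72], [-0.84, 1.66], [-1.02, 1.22], [-1.77, 2.12], [-1.37, 1.28], [-3.14, 3.14]. Speed limits (rad/s): [2.57, 2.57, 3.14, 3.14, 3.14, 3.14].

### API

Orientations are given as a unit quaternion [w, x, y, z].
In Python, from workcell import status, eyes, arm gives the robot as it stands.
- The arm moves only by the shell command python3 -m crank 'ROWS'. ROWS is a JSON object whose one key "plan" holds one flat list of numbers, 7 for each row, row after row: the turn, a rotation vector about the tool's x, y, z in degrees, then the shift along the tool's x, y, z in cm, then the finger opening in cm, from 0 to 8.54. A call has 1 to 20 rows; each row shifts and turns the commanded pose from where the row before left it, along the tool's axes as they then stand; what a row does not reach is not made up. A row lasts 1/10 s, in which the tool goes at most 50 mm and 8.59 degrees, less where a joint would pass 70% of its speed; a pose out of reach is approached as far as the arm can. A call with a gripper value outside its range is refused whole. The fingers move at their own pace and stop on an object; the grip force is fixed at half the most. Time passes only in rows, so rows that do not move let the fingers close. It gives the time, the measured TCP pose, the force, the opening and the grip force at its end, in the units of the state.
- status.sense(): the state, without advancing time (a new reading comes with each control period).
- eyes.grab_frame(name): name is "scene" or "top" or "wrist"; returns (picture, depth): 400x640x3 uint8, red, green, blue; 400x640 float32, m along the optical axis (not along the pixel's ray), 0 where there is no reading.
- eyes.camera_model(name): a dict with "K" (3x3 intrinsics, pixels), "rvec" (rotation vector, rad) and "tvec" (3), from world to camera coordinates, as OpenCV has them. Camera axes: x right, y down, z forward; pixel columns grow to the right and rows downward; lengths in m; the calibration is good to about 2 mm. The wrist camera is an equidistant fisheye: a pixel r from the principal point sees the ray r / f radians off the axis. A picture is of the moment at which its call begins: read the wrist's pose just before it. camera_model takes no time and is no camera call; for the wrist camera it gives the pose at the moment of the call.
- arm.finish_job(): hands the job in; it is judged then, once.
The state is a dict: "t": time; "joint_positions": joint angles; "qvel": joint speeds; "effort": joint torques, N m; "eef_pos": TCP position; "eef_rot": TCP orientation; "force": force on the tool from outside, world axes, zero at the start; "wrist_torque": the same for the moment, N m; "opening": finger opening in m; "grasp_force": force on a finger pad.
Only numpy, scipy, OpenCV 4.12 (cv2) and the standard library are available. Lean on these libraries where they do the work, as an engineer would, in place of code of your own. Each camera call takes 0.05 s, during which the arm holds its last target. There are 200 camera calls.

### The job

The three long cells were laid in each other's test docks. Let the short cell, which is finished, roll down the return chute from its open top to the stop; with the spare cradle thus free to park a cell in, move the cells round until each long cell is seated in the dock made for its thickness - thin in narrow, medium in middle, thick in wide - down in both saddles, with its plus button towards the brass contact at the terminal end.

Things in the scene. Friction and masses are not known exactly. Their poses are not given: they have to be found in the camera images.
- cell_thin: The thin long round cell: 18 mm in diameter, 65 mm long, blue sleeve like the others. Origin at its centre; x runs along the cell to the plus end (white disc with a small steel button); it may lie rolled to any angle about x. Starts level in a dock of the wrong size, x along the dock's x.
- cell_mid: The medium long round cell: 26 mm in diameter, 65 mm long, blue sleeve like the others. Origin at its centre; x runs along the cell to the plus end (white disc with a small steel button); it may lie rolled to any angle about x. Starts level in a dock of the wrong size, x along the dock's x.
- cell_thick: The thick long round cell: 32 mm in diameter, 65 mm long, blue sleeve like the others. Origin at its centre; x runs along the cell to the plus end (white disc with a small steel button); it may lie rolled to any angle about x. Starts level in a dock of the wrong size, x along the dock's x.
- cell_short: The short round cell: 26 mm in diameter, only 50 mm long, blue sleeve; it has no dock. Origin at its centre, x along the cell to the plus end, rolled to any angle about x. Starts level in the middle of the spare cradle.
- dock_narrow: Fixed dock for the 18 mm cell: black base 110 x 48 x 8 mm, two V saddles, cheeks 23 mm apart, 23.5 high. Origin: underside centre; x to the plus end (brass contact, terminal block 24 mm high, posts 37); spring at minus end. Seat middle x = -11 mm, cell axis z = 22.4 mm. Saddles 10 mm long, 40 mm gap between for fingers; end plates 77 mm apart, 27 high. Holds at start: the thick cell on its cheeks.
- dock_middle: Fixed dock for the 26 mm cell: black base 110 x 56 x 8 mm, two V saddles, cheeks 31 mm apart, 28.6 high. Origin: underside centre; x to the plus end (brass contact, terminal block 24 mm high, posts 37); spring at minus end. Seat middle x = -11 mm, cell axis z = 27.0 mm. Saddles 10 mm long, 40 mm gap between for fingers; end plates 77 mm apart, 32 high. Holds at start: the thin cell.
- dock_wide: Fixed dock for the 32 mm cell: black base 110 x 62 x 8 mm, two V saddles, cheeks 37 mm apart, 32.5 high. Origin: underside centre; x to the plus end (brass contact, terminal block 24 mm high, posts 37); spring at minus end. Seat middle x = -11 mm, cell axis z = 30.5 mm. Saddles 10 mm long, 40 mm gap between for fingers; end plates 77 mm apart, 36 high. Holds at start: the medium cell.
- spare_cradle: Fixed parking rest for any one cell (on bare bench cells roll away): grey base 90 x 52 x 8 mm, two V saddles 40 mm wide, 24 mm high, no end plates, 36 mm open between them for fingers. Origin: underside centre, z up, x along the cell. Axis of a lying cell: z = 22.4 mm (thin), 27.0 (26 mm cells), 30.5 (thick). Starts with the short cell.
- chute: Fixed aluminium lane, 240 x 58 mm inside, 10 deg slope, 14 mm walls. Origin: underside centre; x level, uphill; y across. Floor z 16 mm at the low end (x -118), 58 at the open top (x +118). A wire guard 38 mm over the floor shuts the lower 110 mm: lay the cell across the lane at the top; it rolls under it to the stop. At x = +85 a 26 mm cell's axis is at z = 65 mm; at the stop x = -104, z = 32.

How it is judged:
At the end, for the whole second after the job is handed in: Long cells in the docks of their own size: centre within 8 mm of the seat along the dock, 6 mm across, axis at seated height (-4 to +3 mm), within 0.12 rad, plus button to the brass contact. Short cell within 12 mm of its place at the chute's stop. All at rest (below 0.02 m/s) (x of cell_thin in the frame of dock_narrow between -0.019 and -0.003 m and y of cell_thin in the frame of dock_narrow between -0.006 and 0.006 m and z of cell_thin in the frame of dock_narrow between 0.0184 and 0.0254 m and x of dock_narrow in the frame of cell_thin above 0.002 m and angle between the x axis of cell_thin and the x axis of dock_narrow, either way round below 0.12 rad and x of cell_mid in the frame of dock_middle between -0.019 and -0.003 m and y of cell_mid in the frame of dock_middle between -0.006 and 0.006 m and z of cell_mid in the frame of dock_middle between 0.023 and 0.03 m and x of dock_middle in the frame of cell_mid above 0.002 m and angle between the x axis of cell_mid and the x axis of dock_middle, either way round below 0.12 rad and x of cell_thick in the frame of dock_wide between -0.019 and -0.003 m and y of cell_thick in the frame of dock_wide between -0.006 and 0.006 m and z of cell_thick in the frame of dock_wide between 0.0265 and 0.0335 m and x of dock_wide in the frame of cell_thick above 0.002 m and angle between the x axis of cell_thick and the x axis of dock_wide, either way round below 0.12 rad and x of cell_short in the frame of chute between -0.116 and -0.092 m and y of cell_short in the frame of chute between -0.012 and 0.012 m and z of cell_short in the frame of chute between 0.024 and 0.042 m and linear speed of each of cell_thin, cell_mid, cell_thick, cell_short below 0.02 m/s); the robot touches nothing.
It also fails if it takes over 112 s, if anything falls off the work surface, if the arm or the gripper's body presses on something with over 40 N, if the wrist force passes 120 N, or if a joint passes its speed limit or range.

## Working session

There is one attempt and no reset: what is moved stays moved. The work goes in short steps, Python scripts to look and compute and a shell command to move; the robot and the scene stay as the last step left them, time stands still between calls to the robot, and variables do not carry over. Pictures are saved under pics/ and viewed, at most 14 in all, crops included, and the job is handed in when it is done.

```bash
ls; mkdir -p pics; python3 - <<'E'
from workcell import status, eyes
import cv2
for n in ("top","scene"):
    p,d=eyes.grab_frame(n); cv2.imwrite(f"pics/{n}0.png",p[:,:,::-1]); 
    import numpy as np; np.save(f"pics/{n}0d.npy",d)
    print(n,eyes.camera_model(n))
print(status.sense())
E
```

```text
pics
top {'K': array([[443.72899435,   0.        , 327.04004189],
       [  0.        , 443.72899435, 203.90585881],
       [  0.        ,   0.        ,   1.        ]]), 'rvec': array([ 2.19242371, -2.14452007,  0.20230166]), 'tvec': array([0.11083441, 0.56879263, 0.82840571])}
scene {'K': array([[399.61959901,   0.        , 319.75968314],
       [  0.        , 399.61959901, 204.48629051],
       [  0.        ,   0.        ,   1.        ]]), 'rvec': array([ 2.20851534, -0.60670145,  0.30221402]), 'tvec': array([-0.37769837,  0.28686749,  0.5531934 ])}
{'t': 0.1, 'joint_positions': array([ 1.08273025e+00,  3.78028908e-01,  7.97714031e-02,  1.27442231e+00,
       -1.79191634e-06,  1.46052958e+00]), 'qvel': array([ 0.00112514, -0.0027118 ,  0.00286775,  0.00033076,  0.00102093,
       -0.00168637]), 'effort': array([ 1.83862110e-03, -4.64695287e+01,  2.70581549e+01,  1.20229661e-02,
       -2.46365283e-05,  5.08537894e-06]), 'eef_pos': array([0.21181261, 0.53395429, 0.2444367 ]), 'eef_rot': array([-2.76698380e-04,  1.87778163e-01,  9.82211013e-01, -9.00178863e-04]), 'force': array([ 0.02356455,  0.47512613, -0.18739469]), 'wrist_torque': array([-0.0037778 , -0.03644847, -0.02261448]), 'grasp_force': 0.0, 'opening': 0.08519102974495228}
```

View pics/top0.png

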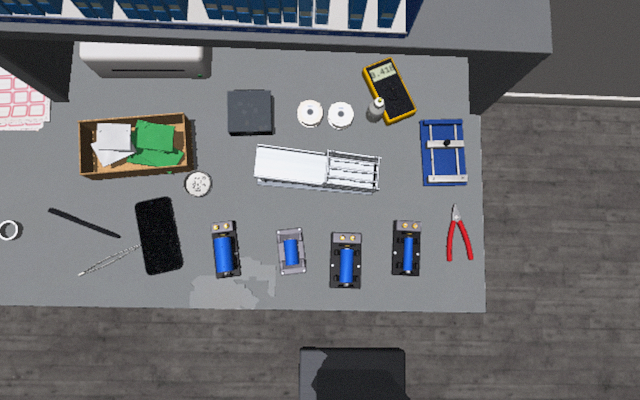

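View pics/scene0.png

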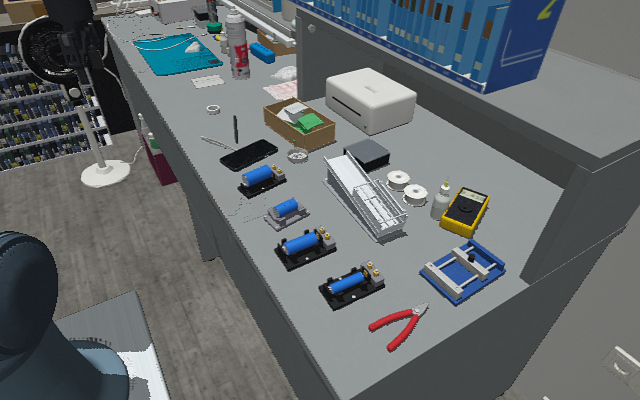

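```bash
cat > h.py <<'E'
import numpy as np, cv2
from workcell import status, eyes
from scipy.spatial.transform import Rotation as R
def cam(n):
    c=eyes.camera_model(n); M=cv2.Rodrigues(c["rvec"])[0]; return c["K"],M,np.array(c["tvec"]).ravel()
def ray(n,uv,C=None):
    K,M,t=C or cam(n); uv=np.atleast_2d(uv).astype(float)
    x=(uv-K[:2,2])/[K[0,0],K[1,1]]
    if n=="wrist":
        r=np.linalg.norm(x,axis=1,keepdims=True); d=np.hstack([x/np.maximum(r,1e-9)*np.sin(r),np.cos(r)])
    else: d=np.hstack([x,np.ones((len(x),1))])
    d=d@M; return -M.T@t, d/np.linalg.norm(d,axis=1,keepdims=True)
def atz(n,uv,z,C=None):
    o,d=ray(n,uv,C); return o+d*((z-o[2])/d[:,2:3])
def tri(rays):  # list of (o,d)
    A=0;b=0
    for o,d in rays:
        P=np.eye(3)-np.outer(d,d); A=A+P; b=b+P@o
    p=np.linalg.solve(A,b); return p,[float(np.linalg.norm((np.eye(3)-np.outer(d,d))@(p-o))) for o,d in rays]
def cloud(n,d,C=None):
    K,M,t=C or cam(n); v,u=np.mgrid[:d.shape[0],:d.shape[1]]
    x=(u-K[0,2])/K[0,0]; y=(v-K[1,2])/K[1,1]
    if n=="wrist":
        r=np.hypot(x,y)+1e-9; s=np.tan(r)/r; x=x*s; y=y*s
    return (np.stack([x*d,y*d,d],-1)-t)@M
E
python3 - <<'E'
from h import *
p=cv2.imread("pics/top0.png"); cv2.imwrite("pics/topc.png",cv2.resize(p[135:300,195:445],None,fx=3.2,fy=3.2,interpolation=cv2.INTER_CUBIC))
p=cv2.imread("pics/scene0.png"); cv2.imwrite("pics/scenec.png",cv2.resize(p[140:320,225:425],None,fx=3.3,fy=3.3,interpolation=cv2.INTER_CUBIC))
d=np.load("pics/top0d.npy"); W=cloud("top",d)
for q in [(224,255),(291,250),(346,265),(408,253),(280,165),(350,175),(240,280)]: print(q,W[q[1],q[0]].round(4))
# blue cells
im=cv2.imread("pics/top0.png").astype(int); b=(im[:,:,0]>150)&(im[:,:,2]<90)
n,l,s,c=cv2.connectedComponentsWithStats(b.astype(np.uint8))
for i in range(1,n):
    if s[i,4]>80 and 200<c[i,1]<300:
        Q=W[l==i]; print(c[i].round(1),s[i],Q.mean(0).round(4),Q[:,2].max().round(4))
E
```

```text
(224, 255) [0.4629 0.3151 0.0503]
(291, 250) [0.4753 0.1908 0.0372]
(346, 265) [0.4488 0.085  0.0405]
(408, 253) [ 0.4744 -0.0369  0.0309]
(280, 165) [0.6382 0.2166 0.0502]
(350, 175) [0.6277 0.0779 0.0249]
(240, 280) [ 0.4157  0.2908 -0.0014]
[222.  254.2] [214 237  17  36 471] [0.4644 0.3193 0.0477] 0.0543
[290.1 252. ] [284 239  13  27 287] [0.4713 0.1923 0.0405] 0.894
[407.9 253.8] [404 238   9  32 242] [ 0.4722 -0.0336  0.0445] 0.894
[345.9 265.6] [340 249  13  34 376] [0.4477 0.0851 0.0399] 0.894
```

View pics/topc.png

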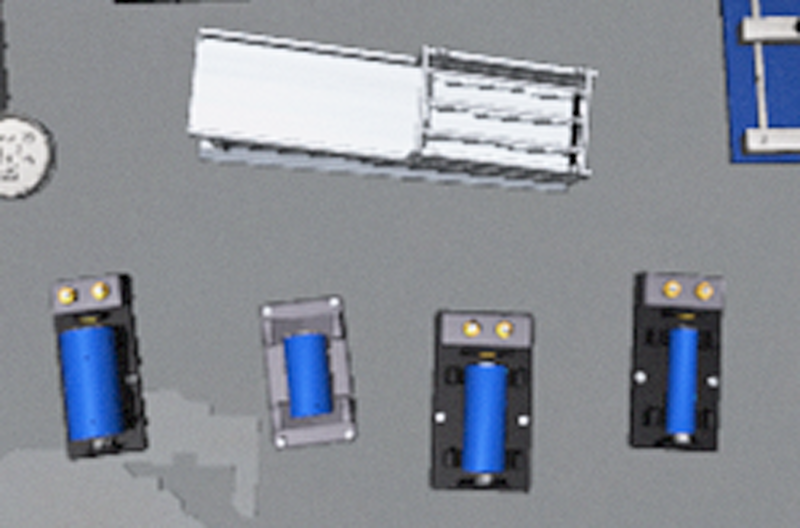

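View pics/scenec.png

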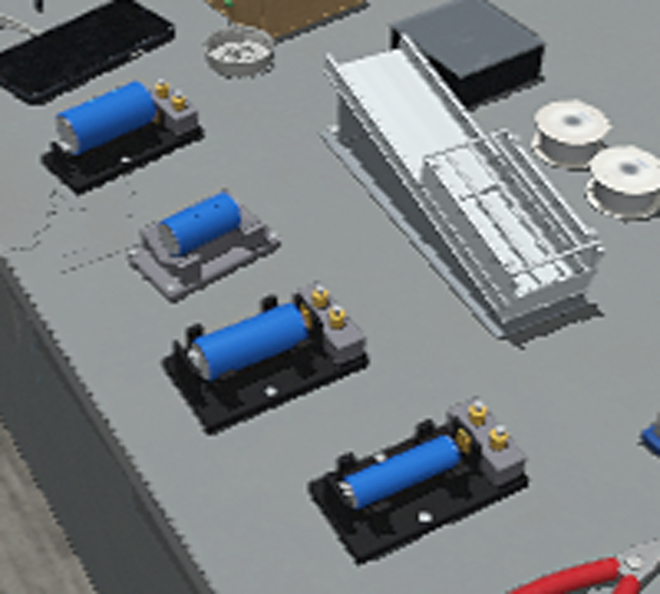

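```bash
cat >> h.py <<'E'
def go(x,y,z,yaw):
    """yaw deg of tool x in world; tool assumed to point down. prints turn then shift in cm"""
    s=status.sense(); q=s["eef_rot"]; r=R.from_quat([q[1],q[2],q[3],q[0]]); p=s["eef_pos"]
    c,n=np.cos(np.radians(yaw)),np.sin(np.radians(yaw))
    T=R.from_matrix(np.array([[c,n,0],[n,-c,0],[0,0,-1.]]))
    turn=(r.inv()*T).as_rotvec(degrees=True); sh=T.inv().apply(np.array([x,y,z])-p)*100
    print("turn",turn.round(2),"shift after turn cm",sh.round(2),"cur yaw",np.degrees(np.arctan2(*r.as_matrix()[1::-1,0])).round(2))
E
python3 - <<'E'
from h import *
go(0.45,0.27,0.25,180)
print(eyes.camera_model("wrist"))
im=cv2.imread("pics/top0.png").astype(int); b=(im[:,:,0]>150)&(im[:,:,2]<90)
n,l,s,c=cv2.connectedComponentsWithStats(b.astype(np.uint8))
for i in range(1,n):
    if s[i,4]>80 and 200<c[i,1]<300:
        v,u=np.where(l==i); P=atz("top",np.c_[u,v],0.04)[:,:2]; w,V=np.linalg.eigh(np.cov(P.T)); a=V[:,1]*np.sign(V[0,1])
        print(P.mean(0).round(4),"angle",np.degrees(np.arctan2(a[1],a[0])).round(1))
E
```

```text
turn [ -0.1   -0.03 -21.65] shift after turn cm [-23.82 -26.4   -0.56] cur yaw 158.35
{'K': array([[309.70691629,   0.        , 327.79821339],
       [  0.        , 309.70691629, 197.83787132],
       [  0.        ,   0.        ,   1.        ]]), 'rvec': array([-2.3668788 , -1.6088653 , -0.25890496]), 'tvec': array([-0.57440388, -0.04121102,  0.38060861])}
[0.4646 0.3207] angle 7.6
[0.4714 0.1923] angle 6.5
[ 0.4725 -0.0346] angle -2.9
[0.4477 0.0851] angle -1.4
```

```bash
python3 -m crank '{"plan":[0,0,-7.2,0,0,0,8.5, 0,0,-7.2,0,0,0,8.5, 0,0,-7.2,0,0,0,8.5, 0,0,0,-3.4,-3.8,0,8.5, 0,0,0,-3.4,-3.8,0,8.5, 0,0,0,-3.4,-3.8,0,8.5, 0,0,0,-3.4,-3.8,0,8.5, 0,0,0,-3.4,-3.8,0,8.5, 0,0,0,-3.4,-3.7,0,8.5, 0,0,0,-3.4,-3.7,0,8.5, 0,0,0,0,0,0,8.5, 0,0,0,0,0,0,8.5]}'; python3 - <<'E'
from h import *
C=cam("wrist"); p,d=eyes.grab_frame("wrist"); cv2.imwrite("pics/w1.png",p[:,:,::-1]); np.savez("pics/w1.npz",d=d,K=C[0],M=C[1],t=C[2])
print(-C[1].T@C[2], C[1][2])
go(0.45,0.10,0.25,180)
E
```

```text
t: 1.3
eef_pos: [0.4466, 0.2733, 0.2448]
eef_rot: [-0.001, 0.002, 1.0, -0.0]
force: [-0.3, 1.0, -0.9]
opening: 0.0851
grasp_force: 0.0
[0.36506696 0.27426391 0.37303621] [ 0.31594133 -0.00150873 -0.94877753]
turn [-0.   -0.08 -0.09] shift after turn cm [ -0.42 -17.42  -0.51] cur yaw 179.91
```

View pics/w1.png

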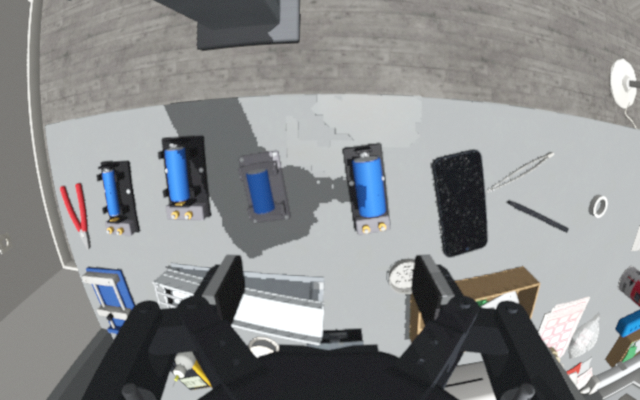

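```bash
python3 -m crank '{"plan":[0,0,0,1,-4.5,1,8.5, 0,0,0,1,-4.5,1,8.5, 0,0,0,1,-4.5,1,8.5, 0,0,0,0,-4.5,1,8.5, 0,0,0,0,-4.5,1,8.5, 0,0,0,0,0,0,8.5, 0,0,0,0,0,0,8.5]}'; python3 - <<'E'
from h import *
C=cam("wrist"); p,d=eyes.grab_frame("wrist"); cv2.imwrite("pics/w2.png",p[:,:,::-1]); np.savez("pics/w2.npz",d=d,K=C[0],M=C[1],t=C[2])
out=[]
for k in (1,2):
    z=np.load(f"pics/w{k}.npz"); C=(z["K"],z["M"],z["t"]); im=cv2.imread(f"pics/w{k}.png")
    W=cloud("wrist",z["d"],C); 
    # ortho at plane z=0.03: x 0.40..0.54, y -0.08..0.37 @ 0.75mm... 
    X,Y=np.meshgrid(np.arange(0.52,0.39,-0.0006),np.arange(0.365,-0.085,-0.0006),indexing="ij")
    Z=0.027; P=np.stack([X,Y,np.full_like(X,Z)],-1)@C[1].T+C[2]
    r=np.hypot(P[...,0],P[...,1]); th=np.arctan2(r,P[...,2]); 
    mu=(C[0][0,0]*th*P[...,0]/r+C[0][0,2]).astype(np.float32); mv=(C[0][1,1]*th*P[...,1]/r+C[0][1,2]).astype(np.float32)
    out.append(cv2.remap(im,mu,mv,cv2.INTER_CUBIC))
    f=np.isfinite(W).all(-1)&(z["d"]>0)
    b=(im[:,:,0].astype(int)>90)&(im[:,:,2]<90)&(im[:,:,0]>im[:,:,2]*1.8+20)&f&(W[...,0]>.4)&(W[...,0]<.53)&(W[...,2]>.015)&(W[...,2]<.08)&(W[...,1]>-.1)&(W[...,1]<.38)
    n,l,s,c=cv2.connectedComponentsWithStats(b.astype(np.uint8))
    for i in range(1,n):
        if s[i,4]>100:
            Q=W[l==i]; w,V=np.linalg.eigh(np.cov(Q[:,:2].T)); a=V[:,1]*np.sign(V[0,1]); t=(Q[:,:2]-Q[:,:2].mean(0))@V
            print(k,c[i].round(0),s[i,4],Q.mean(0).round(4),"ztop",np.percentile(Q[:,2],97).round(4),"ang",np.degrees(np.arctan2(a[1],a[0])).round(1),"len",np.ptp(t[:,1]).round(4),"wid",np.ptp(t[:,0]).round(4))
    print("table z",np.median(W[(abs(W[...,0]-.45)<.04)&(abs(W[...,1]-.25)<.012)&f],axis=0))
o=np.vstack(out); print(o.shape); cv2.imwrite("pics/ortho.png",o)
E
```

```text
t: 2.05
eef_pos: [0.4154, 0.0499, 0.1951]
eef_rot: [-0.0, 0.001, 1.0, 0.0]
force: [0.7, 0.6, 0.7]
opening: 0.0851
grasp_force: 0.0
1 [177. 175.] 921 [0.4482 0.0895 0.0352] ztop 0.0399 ang -1.3 len 0.0706 wid 0.0338
1 [369. 189.] 1394 [0.4639 0.3199 0.0462] ztop 0.0503 ang 9.5 len 0.0766 wid 0.0316
1 [111. 193.] 446 [ 0.4728 -0.0323  0.0272] ztop 0.0315 ang -2.6 len 0.0622 wid 0.027
1 [260. 192.] 800 [0.4703 0.1957 0.0366] ztop 0.0399 ang 7.7 len 0.048 wid 0.0244
table z [0.42970618 0.25062039 0.31530432]
2 [361. 214.] 1464 [0.4471 0.0842 0.0361] ztop 0.0399 ang -0.5 len 0.0706 wid 0.0282
2 [546. 226.] 997 [0.463  0.3121 0.0436] ztop 0.05 ang 8.4 len 0.0712 wid 0.0239
2 [248. 233.] 810 [ 0.4716 -0.0349  0.0287] ztop 0.0315 ang -2.6 len 0.0632 wid 0.0197
2 [455. 233.] 773 [0.4702 0.1892 0.0363] ztop 0.04 ang 7.6 len 0.0469 wid 0.0246
table z [ 0.44840174  0.24967133 -0.00047972]
(434, 751, 3)
```

View pics/ortho.png

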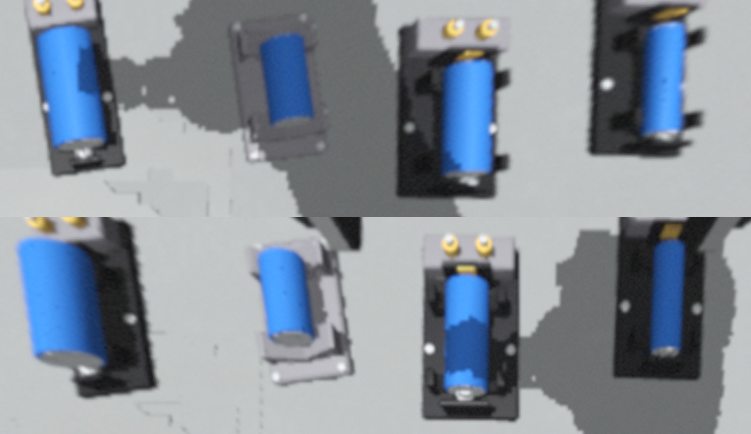

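```bash
cat > m.py <<'E'
from h import *
from scipy.optimize import least_squares
def load(ks):
    A=[];B=[]
    for k in ks:
        z=np.load(f"pics/{k}.npz"); im=cv2.imread(f"pics/{k}.png").astype(int); W=cloud("wrist",z["d"],(z["K"],z["M"],z["t"]))
        f=(z["d"]>0)&(z["d"]<.6)&(np.abs(W)<1).all(-1)
        g=np.abs(cv2.Laplacian(z["d"].astype(np.float32),cv2.CV_32F))<.004
        f&=g; A.append(W[f]);B.append(im[f])
    return np.vstack(A),np.vstack(B)
def near(W,c,r): return (np.hypot(W[:,0]-c[0],W[:,1]-c[1])<r)
def cyl(W,I,c,rad,zr=(.015,.08)):
    b=near(W,c,.055)&(W[:,2]>zr[0])&(W[:,2]<zr[1])&(I[:,0]>80)&(I[:,0]>I[:,2]*1.8+20); Q=W[b]
    def e(p):
        a=np.array([np.cos(p[1])*np.cos(p[3]),np.sin(p[1])*np.cos(p[3]),np.sin(p[3])]); v=Q-[c[0],p[0],p[2]]; return np.linalg.norm(v-np.outer(v@a,a),axis=1)-rad
    s=least_squares(e,[c[1],0,.03,0],loss="soft_l1",f_scale=.001); p=s.x
    t=(Q[:,0]-c[0])*np.cos(p[1])+(Q[:,1]-p[0])*np.sin(p[1]); lo,hi=np.percentile(t,[.5,99.5]); m=(lo+hi)/2
    print("cyl n",len(Q),"centre",[(c[0]+m*np.cos(p[1])).round(4),(p[0]+m*np.sin(p[1])).round(4),(p[2]+m*np.tan(p[3])).round(4)],"yaw",np.degrees(p[1]).round(2),"tilt",np.degrees(p[3]).round(1),"len",(hi-lo).round(4),"rms",np.median(abs(e(p))).round(5))
    return p,c[0]
def base(W,c,zr=(.006,.011),r=.075,L=(.11,.056)):
    Q=W[near(W,c,r)&(W[:,2]>zr[0])&(W[:,2]<zr[1])][:,:2]
    best=None
    for a in np.radians(np.arange(-12,13,.5)):
        u=np.array([np.cos(a),np.sin(a)]);v=np.array([-u[1],u[0]]); x=np.percentile(Q@u,[.7,99.3]); y=np.percentile(Q@v,[.7,99.3]); A=np.ptp(x)*np.ptp(y)
        if best is None or A<best[0]: best=(A,a,u,v,x,y)
    A,a,u,v,x,y=best
    o=u*(x[0]+L[0]/2)+v*y.mean()
    print("base n",len(Q),"yaw",np.degrees(a),"size",np.ptp(x).round(4),np.ptp(y).round(4),"origin(near edge)",o.round(4),"seat(-11)",(o-.011*u).round(4))
E
python3 - <<'E'
from m import *
S={"narrow":((.464,.319),.016,.048,.11),"cradle":((.470,.193),.013,.052,.09),"wide":((.448,.086),.013,.062,.11),"middle":((.472,-.034),.009,.056,.11)}
for n,(c,r,w,L) in S.items():
    for ks in (["w1"],["w2"],["w1","w2"]):
        W,I=load(ks); print(n,ks); cyl(W,I,c,r); base(W,c,L=(L,w))
T=cloud("top",np.load("pics/top0d.npy")).reshape(-1,3)
for nm,W in (("top",T),("w1",load(["w1"])[0]),("w2",load(["w2"])[0])):
    Q=W[(W[:,0]>.56)&(W[:,0]<.74)&(W[:,1]>.0)&(W[:,1]<.3)&(W[:,2]>.035)&(W[:,2]<.08)]
    if len(Q)<100: print(nm,len(Q)); continue
    rng=np.random.default_rng(0);best=(0,)
    for _ in range(400):
        P=Q[rng.choice(len(Q),3,0)]; nn=np.cross(P[1]-P[0],P[2]-P[0]); l=np.linalg.norm(nn)
        if l<1e-9: continue
        nn/=l; nn*=np.sign(nn[2]) 
        if abs(np.degrees(np.arccos(nn[2]))-10)>2: continue
        m=abs((Q-P[0])@nn)<.0015
        if m.sum()>best[0]: best=(m.sum(),nn,m)
    if best[0]==0: continue
    F=Q[best[2]]; nn=np.linalg.svd(F-F.mean(0),full_matrices=False)[2][2]; nn*=np.sign(nn[2])
    u=-nn[:2]/np.linalg.norm(nn[:2]); v=np.array([-u[1],u[0]])
    r=cv2.minAreaRect((F[:,:2]*1000).astype(np.float32)); 
    print(nm,len(F),"slope",np.degrees(np.arccos(nn[2])).round(2),"uphill yaw",np.degrees(np.arctan2(u[1],u[0])).round(1),"z range",np.percentile(F[:,2],[1,99]).round(4),"mean",F.mean(0).round(4),"rect",r)
    print("   along",np.percentile(F[:,:2]@u,[1,99]).round(4),"across",np.percentile(F[:,:2]@v,[1,99]).round(4), "u",u.round(4))
E
```

```text
narrow ['w1']
cyl n 1006 centre [np.float64(0.4629), np.float64(0.3209), np.float64(0.0334)] yaw 8.98 tilt -0.0 len 0.0611 rms 0.00034
base n 467 yaw 9.0 size 0.1023 0.0459 origin(near edge) [0.476  0.3226] seat(-11) [0.4652 0.3209]
narrow ['w2']
cyl n 765 centre [np.float64(0.4625), np.float64(0.3211), np.float64(0.0334)] yaw 9.1 tilt 0.2 len 0.0613 rms 0.00039
base n 538 yaw -8.5 size 0.1104 0.0388 origin(near edge) [0.4718 0.3056] seat(-11) [0.4609 0.3073]
narrow ['w1', 'w2']
cyl n 1771 centre [np.float64(0.4627), np.float64(0.321), np.float64(0.0334)] yaw 9.0 tilt 0.1 len 0.0611 rms 0.00037
base n 1005 yaw 9.0 size 0.1045 0.0464 origin(near edge) [0.4759 0.3222] seat(-11) [0.4651 0.3205]
cradle ['w1']
cyl n 564 centre [np.float64(0.4709), np.float64(0.1931), np.float64(0.0262)] yaw 8.13 tilt 0.1 len 0.0462 rms 0.00036
base n 604 yaw 8.5 size 0.0863 0.0489 origin(near edge) [0.4752 0.1946] seat(-11) [0.4644 0.193 ]
cradle ['w2']
cyl n 579 centre [np.float64(0.4702), np.float64(0.1933), np.float64(0.0261)] yaw 7.53 tilt -0.0 len 0.046 rms 0.00035
base n 623 yaw -2.5 size 0.0866 0.0
[... 1814 characters left out ...]
979 0.0468] rect ((637.747314453125, 193.50537109375), (139.86941528320312, 62.22478485107422), 86.47037506103516)
   along [0.1342 0.2659] across [-0.6686 -0.6087] u [0.0054 1.    ]
w1 1491 slope 9.93 uphill yaw 84.9 z range [0.0359 0.057 ] mean [0.645  0.2088 0.0472] rect ((636.8004760742188, 203.3096923828125), (124.59648895263672, 62.52967071533203), 86.36275482177734)
   along [0.2018 0.3201] across [-0.6472 -0.5856] u [0.0894 0.996 ]
w2 230 slope 9.89 uphill yaw 87.2 z range [0.0351 0.0568] mean [0.6476 0.2128 0.0478] rect ((636.517578125, 201.74285888671875), (130.52200317382812, 53.33483123779297), 80.75381469726562)
   along [0.1719 0.2945] across [-0.6573 -0.5942] u [0.0496 0.9988]
```

```bash
python3 - <<'E'
from m import *
go(.4712,.1933,.08,188)
W,I=load(["w1","w2"])
# y profile of thin: top-ridge points
b=near(W,(.472,-.036),.04)&(W[:,2]>.0295)&(W[:,2]<.033)&(I[:,0]>80)&(I[:,0]>I[:,2]*1.8+20)
Q=W[b]; print(len(Q),np.polyfit(Q[:,0]-.472,Q[:,1],1))
E
```

```text
turn [ 0.05 -0.   -7.96] shift after turn cm [-7.48 13.36 11.54] cur yaw -179.96
394 [-0.0425092  -0.03565521]
```

```bash
python3 -m crank '{"plan":[0,0,-8,0,0,0,8.5, 0,0,0,-1.9,3.3,1.9,8.5, 0,0,0,-1.9,3.3,1.9,8.5, 0,0,0,-1.9,3.4,1.9,8.5, 0,0,0,-1.8,3.4,1.9,8.5, 0,0,0,0,0,1.9,8.5, 0,0,0,0,0,2,8.5, 0,0,0,0,0,0,8.5]}'; python3 - <<'E'
from m import *
C=cam("wrist"); p,d=eyes.grab_frame("wrist"); cv2.imwrite("pics/w3.png",p[:,:,::-1]); np.savez("pics/w3.npz",d=d,K=C[0],M=C[1],t=C[2])
W,I=load(["w3"]); cyl(W,I,(.4705,.1932),.013); base(W,(.47,.1932),L=(.09,.052)); go(.4712,.1933,.03,188)
E
```

```text
t: 2.9
eef_pos: [0.4689, 0.1947, 0.078]
eef_rot: [-0.003, -0.072, 0.997, -0.0]
force: [0.1, -0.0, -0.4]
opening: 0.085
grasp_force: 0.0
cyl n 2112 centre [np.float64(0.4706), np.float64(0.1932), np.float64(0.0261)] yaw 7.98 tilt 0.1 len 0.0465 rms 0.00029
base n 2078 yaw 7.499999999999999 size 0.0872 0.0494 origin(near edge) [0.4749 0.1937] seat(-11) [0.464  0.1923]
turn [ 0.   -0.17  0.18] shift after turn cm [-0.11 -0.12  4.94] cur yaw -171.82
```

View pics/w3.png

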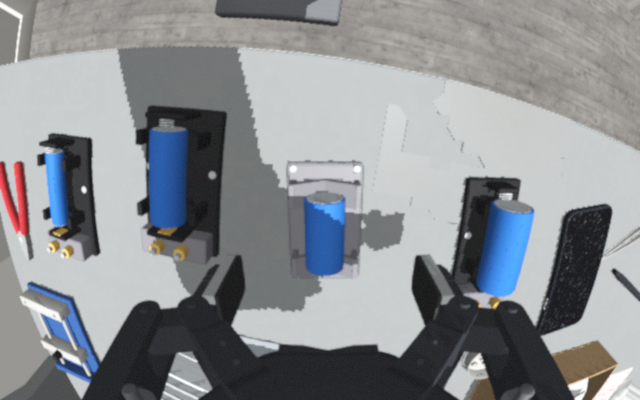

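```bash
python3 -m crank '{"plan":[0,0,0,-0.15,-0.15,1.6,8.5, 0,0,0,0,0,1.6,8.5, 0,0,0,0,0,1.6,8.5, 0,0,0,0,0,0,6, 0,0,0,0,0,0,4, 0,0,0,0,0,0,2, 0,0,0,0,0,0,1.5, 0,0,0,0,0,0,1.5, 0,0,0,0,0,0,1.5,0,0,0,0,0,0,1.5]}'
```

```text
t: 3.95
eef_pos: [0.4747, 0.193, 0.034]
eef_rot: [0.001, -0.07, 0.998, 0.002]
force: [-1.4, 3.7, 4.7]
opening: 0.0236
grasp_force: 58.6
```

```bash
python3 -m crank '{"plan":[0,0,0,0,0,-1,1.5, 0,0,0,0,0,-3,1.5, 0,0,0,0,0,-4,1.5, 0,0,0,0,0,-4,1.5, 0,0,0,0,0,0,1.5]}'; python3 - <<'E'
from m import *
C=cam("wrist"); s=status.sense(); p,d=eyes.grab_frame("wrist"); cv2.imwrite("pics/w4.png",p[:,:,::-1]); np.savez("pics/w4.npz",d=d,K=C[0],M=C[1],t=C[2])
print(s["eef_pos"],s["opening"],s["force"])
W,I=load(["w4"]); e=s["eef_pos"]; cyl(W,I,e[:2],.013,(e[2]-.05,e[2]+.04)); go(.639,.231,.16,176.4)
E
```

```text
t: 4.45
eef_pos: [0.4775, 0.192, 0.1588]
eef_rot: [0.005, -0.069, 0.998, 0.001]
force: [0.7, 0.5, -0.3]
opening: 0.0238
grasp_force: 59.1
[0.47754491 0.19200979 0.1588218 ] 0.02381844723974313 [ 0.7233936   0.50619191 -0.33682651]
cyl n 3428 centre [np.float64(0.4738), np.float64(0.1919), np.float64(0.1745)] yaw 11.83 tilt 0.9 len 0.0474 rms 0.00204
turn [ 0.07  0.42 11.54] shift after turn cm [-16.     4.95  -0.39] cur yaw -172.06
```

View pics/w4.png

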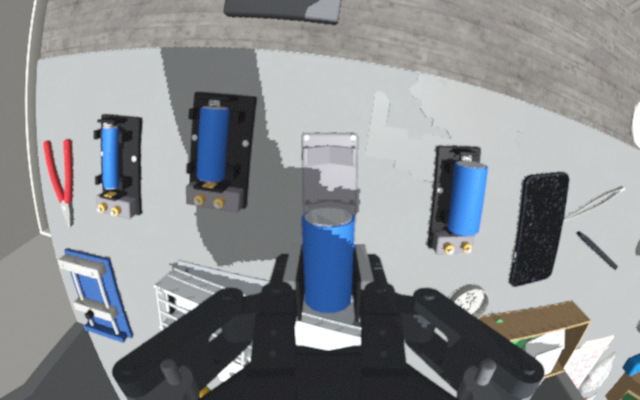

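```bash
sed -i 's/def cyl(W,I,c,rad,zr=(.015,.08)):/def cyl(W,I,c,rad,zr=(.015,.08),z0=.03):/; s/\[c\[1\],0,.03,0\]/[c[1],.05,z0,0]/' m.py; python3 - <<'E'
from m import *
W,I=load(["w4"]); e=(.4775,.1920,.1588); cyl(W,I,e[:2],.013,(.11,.19),.155)
E
python3 -m crank '{"plan":[0,0,5.8,0,0,0,1.5, 0,0,5.8,0,0,0,1.5, 0,0,0,-4,1.2,0,1.5, 0,0,0,-4,1.2,0,1.5, 0,0,0,-4,1.2,0,1.5, 0,0,0,-4,1.2,0,1.5, 0,0,0,0,0,0,1.5, 0,0,0,0,0,0,1.5]}'; python3 - <<'E'
from m import *
C=cam("wrist"); s=status.sense(); p,d=eyes.grab_frame("wrist"); cv2.imwrite("pics/w5.png",p[:,:,::-1]); np.savez("pics/w5.npz",d=d,K=C[0],M=C[1],t=C[2])
e=s["eef_pos"]; print(e)
W,I=load(["w5"]); cyl(W,I,e[:2],.013,(e[2]-.05,e[2]+.04),e[2]-.003); go(.639,.231,.08,176.4)
Q=W[(W[:,0]>.56)&(W[:,0]<.74)&(W[:,1]>.0)&(W[:,1]<.3)&(W[:,2]>.035)&(W[:,2]<.08)]; print(len(Q))
E
```

```text
cyl n 3428 centre [np.float64(0.4739), np.float64(0.1922), np.float64(0.1508)] yaw 7.93 tilt 0.4 len 0.047 rms 0.00026
t: 5.3
eef_pos: [0.6356, 0.2285, 0.1498]
eef_rot: [-0.002, 0.032, 0.999, -0.001]
force: [-0.5, -0.5, -1.1]
opening: 0.0238
grasp_force: 59.1
[0.63563155 0.22846248 0.14984854]
cyl n 3371 centre [np.float64(0.632), np.float64(0.2293), np.float64(0.1419)] yaw -3.83 tilt -0.4 len 0.0469 rms 0.00027
turn [-0.07 -0.2  -0.05] shift after turn cm [-0.4   0.28  7.07] cur yaw 176.35
9326
```

View pics/w5.png

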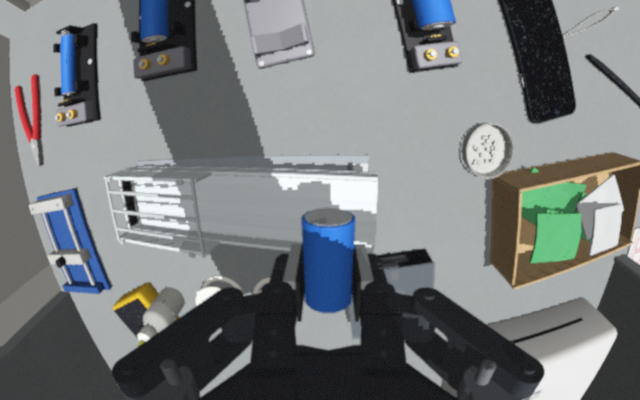

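```bash
python3 - <<'E'
from m import *
W,I=load(["w5","w1"])
u=np.array([np.cos(np.radians(86.4)),np.sin(np.radians(86.4))]); v=np.array([-u[1],u[0]])
o=np.array([.637,.2]); 
a=(W[:,:2]-o)@u; b=(W[:,:2]-o)@v
m=(abs(a)<.09)&(abs(b)<.05)&(W[:,2]>.02)&(W[:,2]<.09)
f=m&(abs(b)<.02)&(a>-.03)&(a<.05)&(W[:,2]<.066)
A=np.c_[a[f],b[f],np.ones(f.sum())]
k=np.linalg.lstsq(A,W[f,2],rcond=None)[0]
for _ in range(5):
    r=abs(A@k-W[f,2])<.002; k=np.linalg.lstsq(A[r],W[f,2][r],rcond=None)[0]
print(k,r.sum(),"top z=.058 at a=",(.058-k[2])/k[0],"yaw corr deg",np.degrees(k[1]/k[0]))
h=W[:,2]-(k[0]*a+k[1]*b+k[2])
mm=m&(a>-.03)&(a<.05)
for lo in np.arange(-.040,.040,.002):
    q=h[mm&(b>=lo)&(b<lo+.002)]
    print(round(lo*1000),len(q),*(np.percentile(q,[10,50,90])*1000).round(1) if len(q)>3 else "", end=" | ")
print()
fl=m&(abs(h)<.002)&(abs(b)<.015); print("a max floor",np.percentile(a[fl],[98,99.5,100]), "n",fl.sum())
wl=m&(h>.010)&(h<.0155)&(abs(b)>.024); print("wall a max",np.percentile(a[wl],[98,99.5]))
for s in (1,-1):
    w=wl&(b*s>0)&(a>-.03); print(s,w.sum(),np.polyfit(a[w],b[w],1),b[w].min(),b[w].max())
E
```

```text
[1.75746763e-01 7.62345487e-05 4.55506216e-02] 3480 top z=.058 at a= 0.07083702839889942 yaw corr deg 0.024853475678070558
-40 0 | -38 0 | -36 0 | -34 0 | -32 235 0.8 8.3 13.9 | -30 401 -0.2 4.8 12.5 | -28 115 -0.7 -0.0 0.5 | -26 116 -0.7 -0.1 0.5 | -24 112 -0.5 -0.0 0.6 | -22 103 -0.8 -0.0 0.4 | -20 120 -0.6 0.1 0.6 | -18 115 -0.5 0.1 0.7 | -16 130 -0.6 -0.1 0.5 | -14 118 -0.7 -0.1 0.6 | -12 113 -0.6 -0.0 0.5 | -10 134 -0.6 0.1 0.6 | -8 107 -0.5 -0.0 0.5 | -6 130 -0.6 0.0 0.6 | -4 139 -0.5 -0.0 0.6 | -2 154 -0.5 0.0 0.6 | 0 180 -0.6 0.1 0.6 | 2 214 -0.6 0.0 0.7 | 4 228 -0.6 -0.0 0.6 | 6 249 -0.6 0.0 0.7 | 8 235 -0.7 0.0 0.6 | 10 235 -0.6 -0.0 0.7 | 12 234 -0.7 0.0 0.6 | 14 234 -0.6 0.0 0.6 | 16 214 -0.7 -0.0 0.5 | 18 197 -0.6 0.0 0.6 | 20 202 -0.7 -0.1 0.6 | 22 186 -0.5 0.0 0.6 | 24 10 -3.6 0.2 1.0 | 26 4 -31.4 -24.7 -22.6 | 28 108 13.3 14.1 14.7 | 30 691 3.0 9.4 13.9 | 32 5 3.5 5.3 9.2 | 34 0 | 36 0 | 38 0 | 
a max floor [0.06328147 0.06486908 0.0655898 ] n 5093
wall a max [0.05984626 0.0619682 ]
1 491 [-0.00242169  0.03052265] 0.02848703995278259 0.03221970448205007
-1 202 [ 0.00113083 -0.03012864] -0.031913121411887395 -0.028670477248574945
```

```bash
python3 - <<'E'
from m import *
go(.6421,.2321,.076,176.4)
E
```

```text
turn [-0.07 -0.2  -0.05] shift after turn cm [-0.7   0.41  7.47] cur yaw 176.35
```

```bash
python3 -m crank '{"plan":[0,0,0,-0.35,0.2,2,1.5, 0,0,0,-0.35,0.2,2,1.5, 0,0,0,0,0,1.8,1.5, 0,0,0,0,0,1,1.5, 0,0,0,0,0,0,1.5, 0,0,0,0,0,0,1.5, 0,0,0,0,0,0,1.5]}';python3 - <<'E'
from m import *
go(.6421,.2321,.076,176.4)
E
```

```text
t: 6.05
eef_pos: [0.644, 0.2327, 0.0859]
eef_rot: [0.001, 0.032, 0.999, 0.0]
force: [-0.4, -0.4, -0.8]
opening: 0.0236
grasp_force: 59.1
turn [ 0.04  0.12 -0.04] shift after turn cm [ 0.19 -0.07  0.99] cur yaw 176.36
```

```bash
python3 -m crank '{"plan":[0,0,0,0.2,-0.1,0.5,1.5, 0,0,0,0,0,0.5,1.5, 0,0,0,0,0,0,1.5, 0,0,0,0,0,0,1.5]}'
```

```text
t: 6.45
eef_pos: [0.6411, 0.2315, 0.0739]
eef_rot: [-0.0, 0.032, 0.999, -0.0]
force: [0.6, 0.2, -0.6]
opening: 0.0237
grasp_force: 59.1
```

```bash
python3 -m crank '{"plan":[0,0,0,0,0,0,4, 0,0,0,0,0,0,6.5, 0,0,0,0,0,0,8.5, 0,0,0,0,0,0,8.5, 0,0,0,0,0,-1,8.5, 0,0,0,0,0,-3,8.5, 0,0,0,0,0,-4,8.5, 0,0,0,0,0,-2,8.5, 0,0,0,0,0,0,8.5, 0,0,0,0,0,0,8.5]}'; python3 - <<'E'
from m import *
C=cam("wrist"); s=status.sense(); p,d=eyes.grab_frame("wrist"); cv2.imwrite("pics/w6.png",p[:,:,::-1]); np.savez("pics/w6.npz",d=d,K=C[0],M=C[1],t=C[2])
print(s["eef_pos"]); go(.473,-.036,.10,177.6)
E
```

```text
t: 7.45
eef_pos: [0.6418, 0.2317, 0.1749]
eef_rot: [0.001, 0.032, 0.999, 0.0]
force: [0.2, 0.1, -0.6]
opening: 0.0848
grasp_force: 0.0
[0.64181226 0.23168069 0.1749337 ]
turn [-0.01 -0.06 -1.25] shift after turn cm [ 15.66 -27.43   7.35] cur yaw 176.35
```

View pics/w6.png

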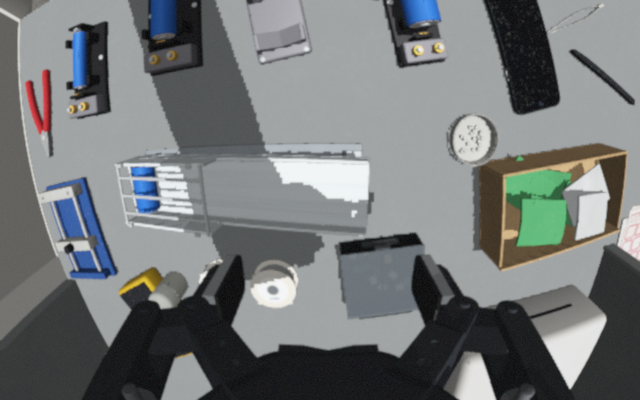

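```bash
python3 -m crank '{"plan":[0,0,-1.2,2.2,-3.9,0.5,8.5, 0,0,0,2.2,-3.9,0.5,8.5, 0,0,0,2.2,-3.9,1,8.5, 0,0,0,2.2,-3.9,1,8.5, 0,0,0,2.2,-3.9,1,8.5, 0,0,0,2.2,-3.9,1.5,8.5, 0,0,0,2.2,-3.9,1.5,8.5, 0,0,0,0,0,0,8.5, 0,0,0,0,0,0,8.5]}'; python3 - <<'E'
from m import *
C=cam("wrist"); s=status.sense(); p,d=eyes.grab_frame("wrist"); cv2.imwrite("pics/w7.png",p[:,:,::-1]); np.savez("pics/w7.npz",d=d,K=C[0],M=C[1],t=C[2])
print(s["eef_pos"]); W,I=load(["w7"]); cyl(W,I,(.473,-.0357),.009,z0=.0215); base(W,(.473,-.036),L=(.11,.056)); go(.473,-.036,.025,177.6)
cyl(W,I,(.4475,.0853),.013,z0=.0265); base(W,(.4475,.0853),L=(.11,.062));
E
```

```text
t: 8.4
eef_pos: [0.473, -0.0343, 0.1027]
eef_rot: [-0.002, 0.022, 1.0, 0.001]
force: [-0.3, -0.1, -0.4]
opening: 0.0854
grasp_force: 0.0
[ 0.47303123 -0.0343062   0.10274536]
cyl n 1565 centre [np.float64(0.4723), np.float64(-0.0364), np.float64(0.0217)] yaw -2.37 tilt 0.0 len 0.0611 rms 0.0003
base n 2676 yaw -2.0 size 0.0887 0.0542 origin(near edge) [ 0.4862 -0.0369] seat(-11) [ 0.4753 -0.0365]
turn [ 0.05 -0.08 -0.08] shift after turn cm [ 0.15 -0.23  7.85] cur yaw 177.52
cyl n 2085 centre [np.float64(0.4473), np.float64(0.0856), np.float64(0.0262)] yaw -0.26 tilt 0.2 len 0.0612 rms 0.00034
base n 2148 yaw -0.5 size 0.1032 0.0598 origin(near edge) [0.4594 0.0841] seat(-11) [0.4484 0.0842]
```

```bash
python3 -m crank '{"plan":[0,0,0,0.05,-0.2,2,8.5, 0,0,0,0,0,2,8.5, 0,0,0,0,0,2,7, 0,0,0,0,0,1.2,5, 0,0,0,0,0,0,5, 0,0,0,0,0,0,5, 0,0,0,0,0,0,5]}';python3 - <<'E'
from m import *
go(.474,-.0364,.026,177.6)
E
```

```text
t: 9.15
eef_pos: [0.4759, -0.0357, 0.0332]
eef_rot: [0.001, 0.021, 1.0, -0.0]
force: [-0.1, 0.2, 0.3]
opening: 0.0498
grasp_force: 0.0
turn [-0.01  0.11  0.02] shift after turn cm [ 0.19 -0.08  0.72] cur yaw 177.62
```

```bash
python3 -m crank '{"plan":[0,0,0,0.2,-0.1,0.3,5, 0,0,0,0,0,0.2,5, 0,0,0,0,0,0,3, 0,0,0,0,0,0,2, 0,0,0,0,0,0,1, 0,0,0,0,0,0,1, 0,0,0,0,0,0,1, 0,0,0,0,0,0,1]}'
```

```text
t: 9.95
eef_pos: [0.4726, -0.037, 0.0275]
eef_rot: [0.0, 0.021, 1.0, -0.0]
force: [-1.8, 0.1, 5.7]
opening: 0.0157
grasp_force: 58.7
```

```bash
python3 -m crank '{"plan":[0,0,0,0,0,-1,1, 0,0,0,0,0,-3,1, 0,0,0,0,0,-3,1, 0,0,0,0,0,-2,1, 0,0,0,0,0,0,1]}'; python3 - <<'E'
from m import *
C=cam("wrist"); s=status.sense(); p,d=eyes.grab_frame("wrist"); cv2.imwrite("pics/w8.png",p[:,:,::-1]); np.savez("pics/w8.npz",d=d,K=C[0],M=C[1],t=C[2])
e=s["eef_pos"]; print(e,s["opening"]); W,I=load(["w8"]); cyl(W,I,e[:2],.009,(e[2]-.05,e[2]+.04),e[2]-.005)
go(.473,.1935,e[2],188)
E
```

```text
t: 10.45
eef_pos: [0.4751, -0.0375, 0.1205]
eef_rot: [0.003, 0.021, 1.0, -0.001]
force: [0.5, -0.1, 0.3]
opening: 0.0157
grasp_force: 58.6
[ 0.47512534 -0.03745753  0.12046905] 0.01574138210108816
cyl n 2890 centre [np.float64(0.4746), np.float64(-0.0368), np.float64(0.1145)] yaw -2.21 tilt 0.4 len 0.061 rms 0.00028
turn [ -0.05   0.21 -10.45] shift after turn cm [-3.12 22.86 -0.18] cur yaw 177.55
```

```bash
python3 -m crank '{"plan":[0,0,-5.2,0,0,0,1, 0,0,-5.2,0,0,0,1, 0,0,0,-0.5,3.8,0,1, 0,0,0,-0.5,3.8,0,1, 0,0,0,-0.5,3.8,0,1, 0,0,0,-0.5,3.8,0,1, 0,0,0,-0.5,3.8,0,1, 0,0,0,-0.5,3.8,0,1, 0,0,0,0,0,2,1, 0,0,0,0,0,2,1, 0,0,0,0,0,0,1, 0,0,0,0,0,0,1]}';python3 - <<'E'
from m import *
go(.4715,.1933,.031,188)
E
```

```text
t: 11.7
eef_pos: [0.4693, 0.1926, 0.0762]
eef_rot: [-0.002, -0.069, 0.998, -0.0]
force: [0.3, 0.0, -0.2]
opening: 0.0157
grasp_force: 58.8
turn [-0.02 -0.19 -0.05] shift after turn cm [-0.23  0.04  4.52] cur yaw -172.05
```

```bash
python3 -m crank '{"plan":[0,0,0,-0.1,0,1.5,1, 0,0,0,0,0,1.5,1, 0,0,0,0,0,1,1, 0,0,0,0,0,0,1, 0,0,0,0,0,0,1, 0,0,0,0,0,0,1]}';python3 - <<'E'
from m import *
go(.4715,.1933,.029,188)
E
```

```text
t: 12.3
eef_pos: [0.4724, 0.1932, 0.0381]
eef_rot: [0.001, -0.069, 0.998, 0.0]
force: [0.1, 0.5, -0.3]
opening: 0.0159
grasp_force: 58.8
turn [ 0.02  0.08 -0.06] shift after turn cm [0.08 0.02 0.91] cur yaw -172.06
```

```bash
python3 -m crank '{"plan":[0,0,0,0,0,0.4,1, 0,0,0,0,0,0.4,1, 0,0,0,0,0,0,1, 0,0,0,0,0,0,1, 0,0,0,0,0,0,1]}'
```

```text
t: 12.8
eef_pos: [0.4716, 0.1932, 0.0293]
eef_rot: [-0.0, -0.069, 0.998, 0.0]
force: [0.3, 0.4, -0.6]
opening: 0.0157
grasp_force: 58.8
```

```bash
python3 -m crank '{"plan":[0,0,0,0,0,0.1,1.8, 0,0,0,0,0,0,2.5, 0,0,0,0,0,0,4, 0,0,0,0,0,0,5, 0,0,0,0,0,0,5, 0,0,0,0,0,-2,6, 0,0,0,0,0,-3,8.5, 0,0,0,0,0,-3,8.5, 0,0,0,0,0,0,8.5]}';python3 - <<'E'
from m import *
C=cam("wrist"); s=status.sense(); p,d=eyes.grab_frame("wrist"); cv2.imwrite("pics/w9.png",p[:,:,::-1]); np.savez("pics/w9.npz",d=d,K=C[0],M=C[1],t=C[2])
print(s["eef_pos"]); W,I=load(["w9"]); cyl(W,I,(.472,.1932),.009,z0=.0215)
go(.4485,.0855,.10,179.4)
E
```

```text
t: 13.7
eef_pos: [0.4749, 0.194, 0.1124]
eef_rot: [0.004, -0.069, 0.998, 0.001]
force: [-0.1, -0.2, -0.1]
opening: 0.085
grasp_force: 0.0
[0.47486857 0.19404508 0.11242254]
cyl n 1330 centre [np.float64(0.4715), np.float64(0.1934), np.float64(0.0216)] yaw 7.93 tilt -0.0 len 0.0613 rms 0.0003
turn [0.07 0.29 8.55] shift after turn cm [  2.41 -10.85   1.05] cur yaw -172.05
```

```bash
python3 -m crank '{"plan":[0,0,8.5,0,0,0,8.5, 0,0,0,0.8,-3.6,0,8.5, 0,0,0,0.8,-3.6,0,8.5, 0,0,0,0.8,-3.6,0,8.5, 0,0,0,0,0,2,8.5, 0,0,0,0,0,2,8.5, 0,0,0,0,0,2,8.5, 0,0,0,0,0,0,7, 0,0,0,0,0,0,6, 0,0,0,0,0,0,6]}';python3 - <<'E'
from m import *
go(.4485,.0855,.032,179.5)
E
```

```text
t: 14.75
eef_pos: [0.4471, 0.0855, 0.0488]
eef_rot: [0.0, 0.005, 1.0, 0.0]
force: [0.4, 0.5, -0.4]
opening: 0.0599
grasp_force: 0.0
turn [ 0.01  0.04 -0.03] shift after turn cm [-0.14  0.    1.68] cur yaw 179.47
```

```bash
python3 -m crank '{"plan":[0,0,0,-0.1,0,0.8,6, 0,0,0,0,0,0.8,6, 0,0,0,0,0,0,5, 0,0,0,0,0,0,4, 0,0,0,0,0,0,3, 0,0,0,0,0,0,1.8, 0,0,0,0,0,0,1.8, 0,0,0,0,0,0,1.8, 0,0,0,0,0,0,1.8]}'
```

```text
t: 15.65
eef_pos: [0.448, 0.0849, 0.0328]
eef_rot: [0.0, 0.005, 1.0, -0.001]
force: [-2.0, -3.2, 7.0]
opening: 0.0237
grasp_force: 58.9
```

```bash
python3 -m crank '{"plan":[0,0,0,0,0,-1,1.8, 0,0,0,0,0,-3,1.8, 0,0,0,0,0,-3,1.8, 0,0,0,0,0,-2,1.8, 0,0,0,0,0,0,1.8, 0,0,0,0,0,0,1.8]}'; python3 - <<'E'
from m import *
C=cam("wrist"); s=status.sense(); p,d=eyes.grab_frame("wrist"); cv2.imwrite("pics/w10.png",p[:,:,::-1]); np.savez("pics/w10.npz",d=d,K=C[0],M=C[1],t=C[2])
e=s["eef_pos"]; print(e,s["opening"]); W,I=load(["w10"]); cyl(W,I,e[:2],.013,(e[2]-.05,e[2]+.04),e[2]-.005); base(W,(.4475,.0853),L=(.11,.062));
go(.474,-.0364,e[2],177.6)
E
```

```text
t: 16.25
eef_pos: [0.4478, 0.0856, 0.1224]
eef_rot: [0.0, 0.005, 1.0, 0.0]
force: [0.4, -0.1, -1.4]
opening: 0.0238
grasp_force: 59.2
[0.44781003 0.08564262 0.12236499] 0.023774792693542112
cyl n 4292 centre [np.float64(0.447), np.float64(0.0863), np.float64(0.1157)] yaw -0.61 tilt 0.1 len 0.0613 rms 0.00027
base n 2352 yaw -1.0 size 0.081 0.0594 origin(near edge) [0.4592 0.0851] seat(-11) [0.4482 0.0853]
turn [ 0.03 -0.07  1.86] shift after turn cm [ -3.21 -12.07  -0.08] cur yaw 179.46
```

```bash
python3 -m crank '{"plan":[0,0,1.9,0,0,0,1.8, 0,0,0,-0.8,-3,0,1.8, 0,0,0,-0.8,-3,0,1.8, 0,0,0,-0.8,-3,0,1.8, 0,0,0,-0.7,-3,0,1.8, 0,0,0,0,0,2,1.8, 0,0,0,0,0,2,1.8, 0,0,0,0,0,1,1.8, 0,0,0,0,0,0,1.8, 0,0,0,0,0,0,1.8, 0,0,0,0,0,0,1.8]}';python3 - <<'E'
from m import *
go(.4733,-.0367,.036,177.6)
E
```

```text
t: 17.4
eef_pos: [0.4741, -0.0357, 0.0729]
eef_rot: [0.001, 0.021, 1.0, -0.0]
force: [1.0, -0.8, -0.4]
opening: 0.0238
grasp_force: 59.4
turn [-0.    0.07 -0.01] shift after turn cm [ 0.07 -0.1   3.69] cur yaw 177.59
```

```bash
python3 -m crank '{"plan":[0,0,0,0.1,-0.1,1,1.8, 0,0,0,0,0,0.9,1.8, 0,0,0,0,0,0,1.8, 0,0,0,0,0,0,1.8, 0,0,0,0,0,0,1.8]}';python3 - <<'E'
from m import *
go(.4733,-.0367,.034,177.6)
E
```

```text
t: 17.9
eef_pos: [0.4725, -0.0368, 0.0534]
eef_rot: [0.0, 0.021, 1.0, 0.0]
force: [0.5, 0.1, -1.4]
opening: 0.024
grasp_force: 59.4
turn [ 0.    0.01 -0.05] shift after turn cm [-0.08  0.02  1.94] cur yaw 177.55
```

```bash
python3 -m crank '{"plan":[0,0,0,-0.1,0,1,1.8, 0,0,0,0,0,0.9,1.8, 0,0,0,0,0,0,1.8, 0,0,0,0,0,0,1.8, 0,0,0,0,0,0,1.8]}'
```

```text
t: 18.4
eef_pos: [0.4731, -0.0367, 0.0341]
eef_rot: [-0.0, 0.021, 1.0, 0.0]
force: [0.4, -0.5, -1.5]
opening: 0.0237
grasp_force: 59.4
```

```bash
python3 -m crank '{"plan":[0,0,0,0,0,0.1,2.5, 0,0,0,0,0,0,3, 0,0,0,0,0,0,4, 0,0,0,0,0,0,5, 0,0,0,0,0,0,5, 0,0,0,0,0,-2,6, 0,0,0,0,0,-3,8.5, 0,0,0,0,0,-3,8.5, 0,0,0,0,0,0,8.5]}';python3 - <<'E'
from m import *
C=cam("wrist"); s=status.sense(); p,d=eyes.grab_frame("wrist"); cv2.imwrite("pics/w11.png",p[:,:,::-1]); np.savez("pics/w11.npz",d=d,K=C[0],M=C[1],t=C[2])
print(s["eef_pos"]); W,I=load(["w11"]); cyl(W,I,(.4725,-.0365),.013,z0=.0265)
go(.464,.3208,.12,189)
E
```

```text
t: 19.3
eef_pos: [0.4766, -0.0375, 0.1172]
eef_rot: [0.004, 0.021, 1.0, -0.001]
force: [1.5, 0.5, -0.3]
opening: 0.0852
grasp_force: 0.0
[ 0.47662379 -0.03751342  0.11719456]
cyl n 2080 centre [np.float64(0.4729), np.float64(-0.0365), np.float64(0.0262)] yaw -2.25 tilt 0.0 len 0.0612 rms 0.00031
turn [ -0.07   0.29 -11.44] shift after turn cm [-4.46 35.55 -0.46] cur yaw 177.56
```

```bash
python3 -m crank '{"plan":[0,0,-5.7,0,0,0,8.5, 0,0,-5.7,0,0,0,8.5, 0,0,0,-0.5,3.9,0,8.5, 0,0,0,-0.5,3.9,0,8.5, 0,0,0,-0.5,3.9,0,8.5, 0,0,0,-0.5,3.9,0,8.5, 0,0,0,-0.5,3.9,0,8.5, 0,0,0,-0.5,4,0,8.5, 0,0,0,-0.5,4,0,8.5, 0,0,0,-0.5,4,0,8.5, 0,0,0,-0.5,4,0,8.5, 0,0,0,0,0,2,8.5, 0,0,0,0,0,1,8.5, 0,0,0,0,0,0,8.5, 0,0,0,0,0,0,8.5]}';python3 - <<'E'
from m import *
C=cam("wrist"); s=status.sense(); p,d=eyes.grab_frame("wrist"); cv2.imwrite("pics/w12.png",p[:,:,::-1]); np.savez("pics/w12.npz",d=d,K=C[0],M=C[1],t=C[2])
print(s["eef_pos"]); W,I=load(["w12"]); cyl(W,I,(.463,.3208),.016,z0=.033);base(W,(.4635,.3208),L=(.11,.048));
go(.464,.3208,.040,189)
E
```

```text
t: 20.85
eef_pos: [0.462, 0.3196, 0.0826]
eef_rot: [-0.001, -0.077, 0.997, -0.0]
force: [-0.1, 1.2, 0.4]
opening: 0.085
grasp_force: 0.0
[0.46198194 0.31960547 0.08262411]
cyl n 3681 centre [np.float64(0.4628), np.float64(0.3209), np.float64(0.0335)] yaw 9.03 tilt 0.0 len 0.0613 rms 0.00029
base n 1690 yaw 9.5 size 0.0927 0.0463 origin(near edge) [0.4758 0.323 ] seat(-11) [0.4649 0.3212]
turn [-0.01 -0.03 -0.12] shift after turn cm [-0.15  0.07  4.33] cur yaw -171.12
```

```bash
python3 -m crank '{"plan":[0,0,0,-0.15,0.1,1.5,8.5, 0,0,0,0,0,1.5,8.5, 0,0,0,0,0,1.2,8.5, 0,0,0,0,0,0,7, 0,0,0,0,0,0,6, 0,0,0,0,0,0,6]}';python3 - <<'E'
from m import *
go(.464,.3210,.040,189)
E
```

```text
t: 21.5
eef_pos: [0.4646, 0.3222, 0.0422]
eef_rot: [0.001, -0.078, 0.997, 0.0]
force: [0.0, -0.3, 0.6]
opening: 0.06
grasp_force: 0.0
turn [ 0.03  0.08 -0.06] shift after turn cm [ 0.08 -0.11  0.22] cur yaw -171.06
```

```bash
python3 -m crank '{"plan":[0,0,0,0.1,-0.1,0.2,6, 0,0,0,0,0,0,6, 0,0,0,0,0,0,5, 0,0,0,0,0,0,4, 0,0,0,0,0,0,3, 0,0,0,0,0,0,2.4, 0,0,0,0,0,0,2.4, 0,0,0,0,0,0,2.4, 0,0,0,0,0,0,2.4]}'
```

```text
t: 22.4
eef_pos: [0.4633, 0.3206, 0.0395]
eef_rot: [0.0, -0.078, 0.997, -0.0]
force: [-0.7, -2.7, 4.8]
opening: 0.03
grasp_force: 59.2
```

```bash
python3 -m crank '{"plan":[0,0,0,0,0,-1,2.4, 0,0,0,0,0,-3,2.4, 0,0,0,0,0,-3,2.4, 0,0,0,0,0,-1.5,2.4, 0,0,0,0,0,0,2.4, 0,0,0,0,0,0,2.4]}'; python3 - <<'E'
from m import *
C=cam("wrist"); s=status.sense(); p,d=eyes.grab_frame("wrist"); cv2.imwrite("pics/w13.png",p[:,:,::-1]); np.savez("pics/w13.npz",d=d,K=C[0],M=C[1],t=C[2])
e=s["eef_pos"]; print(e,s["opening"]); W,I=load(["w13"]); cyl(W,I,e[:2],.016,(e[2]-.05,e[2]+.04),e[2]-.005); base(W,(.4635,.3208),L=(.11,.048));
go(.4477,.0855,e[2],179.4)
E
```

```text
t: 23.0
eef_pos: [0.4629, 0.3212, 0.1241]
eef_rot: [-0.0, -0.078, 0.997, 0.0]
force: [-0.2, 0.3, -1.5]
opening: 0.0303
grasp_force: 59.5
[0.46294128 0.32123477 0.12412966] 0.0303078347468431
cyl n 5568 centre [np.float64(0.4624), np.float64(0.3218), np.float64(0.1177)] yaw 9.07 tilt -0.0 len 0.0612 rms 0.00027
base n 1559 yaw 9.0 size 0.0443 0.0461 origin(near edge) [0.4761 0.323 ] seat(-11) [0.4653 0.3213]
turn [-0.   -0.1   9.57] shift after turn cm [  1.22 -23.54  -0.08] cur yaw -171.03
```

```bash
python3 -m crank '{"plan":[0,0,4.8,0,0,0,2.4, 0,0,4.8,0,0,0,2.4, 0,0,0,0.2,-3.9,0,2.4, 0,0,0,0.2,-3.9,0,2.4, 0,0,0,0.2,-3.9,0,2.4, 0,0,0,0.2,-3.9,0,2.4, 0,0,0,0.2,-3.9,0,2.4, 0,0,0,0.2,-4,0,2.4, 0,0,0,0,0,2,2.4, 0,0,0,0,0,2,2.4, 0,0,0,0,0,0.5,2.4, 0,0,0,0,0,0,2.4, 0,0,0,0,0,0,2.4, 0,0,0,0,0,0,2.4]}';python3 - <<'E'
from m import *
go(.4477,.0854,.038,179.4)
E
```

```text
t: 24.45
eef_pos: [0.4492, 0.0864, 0.08]
eef_rot: [0.001, 0.005, 1.0, 0.0]
force: [0.5, -0.9, -1.0]
opening: 0.0292
grasp_force: 59.9
turn [ 0.01  0.08 -0.01] shift after turn cm [ 0.15 -0.1   4.2 ] cur yaw 179.39
```

```bash
python3 -m crank '{"plan":[0,0,0,0.1,-0.1,1,2.4, 0,0,0,0,0,0.9,2.4, 0,0,0,0,0,0,2.4, 0,0,0,0,0,0,2.4, 0,0,0,0,0,0,2.4]}'; python3 - <<'E'
from m import *
C=cam("wrist"); s=status.sense(); p,d=eyes.grab_frame("wrist"); cv2.imwrite("pics/w14.png",p[:,:,::-1]); np.savez("pics/w14.npz",d=d,K=C[0],M=C[1],t=C[2])
e=s["eef_pos"]; print(e,s["opening"]); W,I=load(["w14"]); cyl(W,I,e[:2],.016,(e[2]-.05,e[2]+.04),e[2]-.005); 
go(.4477,.0854,.038,179.4)
E
```

```text
t: 24.95
eef_pos: [0.4475, 0.0851, 0.0603]
eef_rot: [0.0, 0.006, 1.0, 0.0]
force: [-0.3, -0.2, -2.3]
opening: 0.0299
grasp_force: 59.9
[0.44752713 0.08507819 0.06032654] 0.02989225370745088
cyl n 5541 centre [np.float64(0.4469), np.float64(0.0857), np.float64(0.054)] yaw -0.57 tilt 0.1 len 0.0613 rms 0.00027
turn [ 0.01  0.03 -0.05] shift after turn cm [0.   0.03 2.25] cur yaw 179.35
```

```bash
python3 -m crank '{"plan":[0,0,0,-0.05,0,1.1,2.4, 0,0,0,0,0,1.1,2.4, 0,0,0,0,0,0,2.4, 0,0,0,0,0,0,2.4, 0,0,0,0,0,0,2.4]}'
```

```text
t: 25.5
eef_pos: [0.4478, 0.0851, 0.0382]
eef_rot: [-0.0, 0.006, 1.0, 0.0]
force: [0.5, -0.2, -1.3]
opening: 0.0297
grasp_force: 60.0
```

```bash
python3 -m crank '{"plan":[0,0,0,0,0,0.15,2.9, 0,0,0,0,0,0,3.4, 0,0,0,0,0,0,4.5, 0,0,0,0,0,0,5.5, 0,0,0,0,0,0,5.5, 0,0,0,0,0,-2,6.5, 0,0,0,0,0,-3,8.5, 0,0,0,0,0,-3,8.5, 0,0,0,0,0,0,8.5, 0,0,0,0,0,0,8.5]}';python3 - <<'E'
from m import *
C=cam("wrist"); s=status.sense(); p,d=eyes.grab_frame("wrist"); cv2.imwrite("pics/w15.png",p[:,:,::-1]); np.savez("pics/w15.npz",d=d,K=C[0],M=C[1],t=C[2])
print(s["eef_pos"]); W,I=load(["w15"]); cyl(W,I,(.447,.0855),.016,z0=.030); cyl(W,I,(.472,.1932),.009,z0=.0215)
go(.4725,.1934,.12,188)
E
```

```text
t: 26.5
eef_pos: [0.4488, 0.0851, 0.1174]
eef_rot: [0.001, 0.006, 1.0, 0.0]
force: [-0.4, -0.8, -0.3]
opening: 0.085
grasp_force: 0.0
[0.44879741 0.08510512 0.1174406 ]
cyl n 2647 centre [np.float64(0.4479), np.float64(0.0853), np.float64(0.0296)] yaw -0.82 tilt -0.1 len 0.0613 rms 0.0003
cyl n 943 centre [np.float64(0.4714), np.float64(0.1934), np.float64(0.0216)] yaw 8.13 tilt -0.1 len 0.0609 rms 0.00034
turn [ 0.   -0.   -8.65] shift after turn cm [-3.96 10.39 -0.35] cur yaw 179.35
```

Thick seated. Now the thin cell from the cradle.

```bash
python3 -m crank '{"plan":[0,0,-8.5,0,0,0,8.5, 0,0,0,-1.3,3.5,0,8.5, 0,0,0,-1.3,3.5,0,8.5, 0,0,0,-1.3,3.4,0,8.5, 0,0,0,0,0,2,8.5, 0,0,0,0,0,2,8.5, 0,0,0,0,0,2,8.5, 0,0,0,0,0,1,7, 0,0,0,0,0,0,5, 0,0,0,0,0,0,5, 0,0,0,0,0,0,5]}';python3 - <<'E'
from m import *
go(.4725,.1934,.0275,188)
E
```

```text
t: 27.65
eef_pos: [0.4732, 0.1935, 0.0476]
eef_rot: [0.001, -0.068, 0.998, 0.0]
force: [0.9, -0.6, 0.3]
opening: 0.0502
grasp_force: 0.0
turn [ 0.02  0.09 -0.16] shift after turn cm [ 0.07 -0.    2.01] cur yaw -172.16
```

```bash
python3 -m crank '{"plan":[0,0,0,0,0,1,5, 0,0,0,0,0,0.9,5, 0,0,0,0,0,0,4, 0,0,0,0,0,0,3, 0,0,0,0,0,0,2, 0,0,0,0,0,0,1, 0,0,0,0,0,0,1, 0,0,0,0,0,0,1]}'
```

```text
t: 28.45
eef_pos: [0.4727, 0.1931, 0.0282]
eef_rot: [0.0, -0.068, 0.998, -0.0]
force: [-1.2, -2.2, 2.9]
opening: 0.0156
grasp_force: 58.6
```

```bash
python3 -m crank '{"plan":[0,0,0,0,0,-1,1, 0,0,0,0,0,-3,1, 0,0,0,0,0,-3,1, 0,0,0,0,0,-1.5,1, 0,0,0,0,0,0,1, 0,0,0,0,0,0,1]}'; python3 - <<'E'
from m import *
C=cam("wrist"); s=status.sense(); p,d=eyes.grab_frame("wrist"); cv2.imwrite("pics/w16.png",p[:,:,::-1]); np.savez("pics/w16.npz",d=d,K=C[0],M=C[1],t=C[2])
e=s["eef_pos"]; print(e,s["opening"]); W,I=load(["w16"]); cyl(W,I,e[:2],.009,(e[2]-.05,e[2]+.04),e[2]-.005)
go(.4640,.3211,e[2],189)
E
```

```text
t: 29.05
eef_pos: [0.4724, 0.1937, 0.1129]
eef_rot: [0.0, -0.069, 0.998, 0.0]
force: [-0.3, -0.6, -1.4]
opening: 0.0153
grasp_force: 58.7
[0.4724319  0.19368714 0.11287353] 0.015323670736871927
cyl n 2866 centre [np.float64(0.4713), np.float64(0.1942), np.float64(0.1064)] yaw 7.96 tilt 0.0 len 0.0608 rms 0.00027
turn [ 0.02 -0.06 -1.14] shift after turn cm [-1.23 12.73 -0.08] cur yaw -172.14
```

```bash
python3 -m crank '{"plan":[0,0,-1.1,0,0,0,1, 0,0,0,-0.3,3.2,0,1, 0,0,0,-0.3,3.2,0,1, 0,0,0,-0.3,3.2,0,1, 0,0,0,-0.3,3.1,0,1, 0,0,0,0,0,2,1, 0,0,0,0,0,2,1, 0,0,0,0,0,1,1, 0,0,0,0,0,0,1, 0,0,0,0,0,0,1, 0,0,0,0,0,0,1]}';python3 - <<'E'
from m import *
go(.4640,.3211,.030,189)
E
```

```text
t: 30.2
eef_pos: [0.4652, 0.3209, 0.0637]
eef_rot: [0.001, -0.078, 0.997, 0.0]
force: [-0.5, -0.1, 0.5]
opening: 0.0159
grasp_force: 58.8
turn [ 0.03  0.08 -0.06] shift after turn cm [0.11 0.04 3.37] cur yaw -171.06
```

```bash
python3 -m crank '{"plan":[0,0,0,0.1,0,1,1, 0,0,0,0,0,0.8,1, 0,0,0,0,0,0,1, 0,0,0,0,0,0,1, 0,0,0,0,0,0,1]}';python3 - <<'E'
from m import *
go(.4640,.3211,.030,189)
E
```

```text
t: 30.7
eef_pos: [0.4636, 0.3206, 0.0449]
eef_rot: [0.0, -0.078, 0.997, 0.0]
force: [0.1, -0.6, -0.6]
opening: 0.0158
grasp_force: 58.8
turn [ 0.01  0.01 -0.04] shift after turn cm [-0.05  0.04  1.49] cur yaw -171.04
```

```bash
python3 -m crank '{"plan":[0,0,0,-0.05,0,0.8,1, 0,0,0,0,0,0.7,1, 0,0,0,0,0,0,1, 0,0,0,0,0,0,1, 0,0,0,0,0,0,1]}'
```

```text
t: 31.2
eef_pos: [0.4639, 0.3207, 0.0298]
eef_rot: [-0.0, -0.078, 0.997, 0.0]
force: [0.0, -0.7, 0.6]
opening: 0.0158
grasp_force: 58.8
```

```bash
python3 -m crank '{"plan":[0,0,0,0,0,0.1,1.8, 0,0,0,0,0,0,2.5, 0,0,0,0,0,0,4, 0,0,0,0,0,0,5, 0,0,0,0,0,0,5, 0,0,0,0,0,-2,6, 0,0,0,0,0,-3,8.5, 0,0,0,0,0,-3,8.5, 0,0,0,0,-2,-3,8.5, 0,0,0,0,-4,-2,8.5, 0,0,0,0,-4,0,8.5, 0,0,0,0,0,0,8.5, 0,0,0,0,0,0,8.5]}';python3 - <<'E'
from m import *
C=cam("wrist"); s=status.sense(); p,d=eyes.grab_frame("wrist"); cv2.imwrite("pics/w17.png",p[:,:,::-1]); np.savez("pics/w17.npz",d=d,K=C[0],M=C[1],t=C[2])
print(s["eef_pos"]); W,I=load(["w17"]); cyl(W,I,(.463,.3208),.009,z0=.0215); cyl(W,I,(.447,.0855),.016,z0=.030); cyl(W,I,(.4725,-.0365),.013,z0=.0265)
p,d=eyes.grab_frame("scene"); cv2.imwrite("pics/s1.png",p[:,:,::-1])
t,d=eyes.grab_frame("top")
a=cv2.resize(p[130:320,215:435,::-1],None,fx=2.6,fy=2.6,interpolation=cv2.INTER_CUBIC); cv2.imwrite("pics/s1c.png",a)
im=t[:,:,::-1].astype(int); b=(im[:,:,0]>120)&(im[:,:,2]<110)&(im[:,:,0]>im[:,:,2]*1.8); b[:145]=0;b[195:]=0;b[:,:300]=0;b[:,400:]=0
v,u=np.where(b); P=atz("top",np.c_[u,v],.04); print("short",len(u),P.mean(0),P.min(0),P.max(0))
u_=np.array([np.cos(np.radians(86.4)),np.sin(np.radians(86.4))]); print("expected",np.array([.637,.2])+(.035-.189)*u_)
E
```

```text
t: 32.5
eef_pos: [0.4796, 0.2214, 0.1589]
eef_rot: [0.0, -0.077, 0.997, 0.0]
force: [-0.1, 0.3, 0.1]
opening: 0.085
grasp_force: 0.0
[0.47960574 0.22138335 0.15891865]
cyl n 851 centre [np.float64(0.4635), np.float64(0.3211), np.float64(0.0216)] yaw 9.05 tilt -0.1 len 0.0614 rms 0.00033
cyl n 1767 centre [np.float64(0.4484), np.float64(0.0852), np.float64(0.0298)] yaw -0.77 tilt -0.1 len 0.0614 rms 0.00036
cyl n 888 centre [np.float64(0.4731), np.float64(-0.0367), np.float64(0.0264)] yaw -2.51 tilt 0.2 len 0.0611 rms 0.00041
short 200 [0.62660537 0.04257391 0.04      ] [0.60354809 0.02987801 0.04      ] [0.6480443  0.05546739 0.04      ]
expected [0.62733026 0.04630388]
```

View pics/s1c.png

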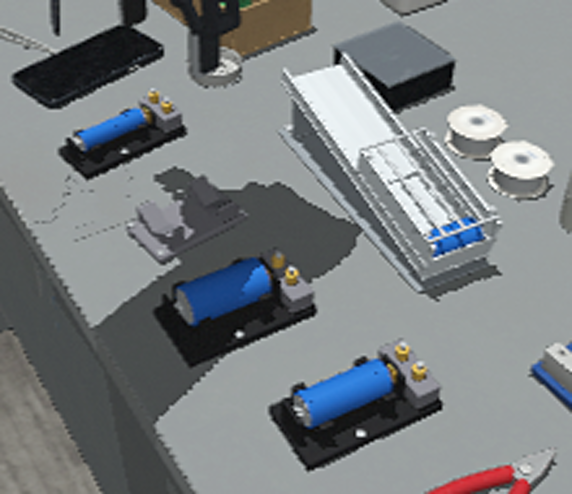

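View pics/w17.png

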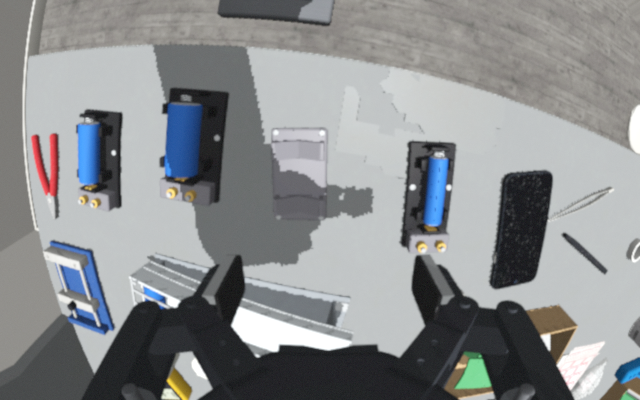

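```bash
python3 -c "
from workcell import arm; print(arm.finish_job())"
```

```text
the job is handed in; nothing more can be done
None
```

The job is handed in at about 33 s of the 112 s: the short cell is at the chute's stop, and the thin, medium and thick cells are in the narrow, middle and wide docks, within about 2 mm of their seats and heights by the last camera check and with their plus ends towards the brass contacts; the hand-in call returned no verdict.

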